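# Tip a heat sink onto its back and square it against the fence

### The arm

A 6-joint arm with a two-finger parallel gripper is mounted at the origin on the work surface; the furniture and walls round the work are solid. World frame = base frame: x ahead of the robot, y to its left, z up, the work surface at z = 0. Lengths are in m, angles in rad, forces in N, time in s.
With the tool pointing down it reaches from about 0.35 to 0.975 m from the base axis. Payload 17.4 kg.
Tool frame: the origin (TCP) lies between the finger pads; the fingertips stand robot.tip_reach ahead of it and the grasp point (between the pads) lies 5 mm behind it (robot.tip_reach is the distance from the TCP to the fingertips, in m); z points along the fingers, y is the line along which they close (so a half turn about z gives the same grasp; the last joint's range is limited). The gripper opens to 85 mm and grips with 20 to 120 N. Pads are 22 mm wide; open, the fingers measure 114 mm over their backs; the gripper's body (76 mm by 85 mm) begins 54 mm behind the grasp point. The pads swing forward as they close: fully open they stand 13 mm farther back than shut.
Start: joints at [-0.038, 0.116, 1.442, -0, 1.584, -0.038], TCP at [0.675, -0, 0.245] pointing down, gripper open.
Joint ranges: [-2.83, 2.83], [-0.83, 2.19], [0.07, 2.5], [-1.14, 4.28], [0.01, 3], [-2.97, 2.97]. Speed limits (rad/s): [1.89, 1.89, 2.22, 3.14, 3.14, 3.14].

### API

Orientations are given as [roll, pitch, yaw] about the fixed x, y, z axes, in that order (R = Rz(yaw) Ry(pitch) Rx(roll)).
In Python, from workcell import status, camera, camera_params, workorder, robot gives the robot as it stands. The module is installed in compiled form; this text tells all that it offers.
- The arm moves only by the tool servo_tool, never from a script. Its argument "targets" is one flat list of numbers, 6 for each row, row after row: the shift along the tool's x, y, z in m, then the turn, a rotation vector about the tool's x, y, z in degrees. A call has exactly 5 rows; each row is the pose to reach, as a shift and turn from the pose commanded when the call began, along the tool's axes at that moment; what a row does not reach only later rows make up. A row lasts 1/12 s, in which the tool goes at most 41.7 mm and 7.16 degrees, less where a joint would pass 70% of its speed; a pose out of reach is approached as far as the arm can. A call with a gripper value outside its range is refused whole. "hand" is the gripper's target within -1 to 1 (shut at 1, half-way at 0, fully open at -1), set as the call begins (left out, the last holds). The fingers move at their own pace and stop on an object; the grip force is fixed at half the most. Time passes only in rows, so rows that repeat a pose let the fingers close, or fill a call up. It gives the time, the measured TCP pose, the force, the opening and the grip force at its end, in the units of the state.
- status.get_obs(): the state, without advancing time (a new reading comes with each control period).
- camera(name): name is "scene" or "side" or "wrist"; returns (picture, depth): 480x640x3 uint8, red, green, blue; 480x640 float32, m along the optical axis (not along the pixel's ray), 0 where there is no reading.
- camera_params(name): a dict with "mtx" (3x3 intrinsics, pixels), "camera_from_world" (4x4, takes a point from world to camera coordinates). Camera axes: x right, y down, z forward; pixel columns grow to the right and rows downward; lengths in m; the calibration is good to about 2 mm. A picture is of the moment at which its call begins: read the wrist's pose just before it. camera_params takes no time and is no camera call; for the wrist camera it gives the pose at the moment of the call.
- workorder.sign_off(): hands the job in; it is judged then, once.
The state is a dict: "t": time; "joint_positions": joint angles; "dq": joint speeds; "effort": joint torques, N m; "tcp_pos": TCP position; "orientation": TCP orientation; "force": force on the tool from outside, world axes, zero at the start; "wrist_torque": the same for the moment, N m; "gripper_width": opening from 0.0 (shut) to 1.0 (fully open); "grasp_force": force on a finger pad.
Only numpy, scipy, OpenCV 4.12 (cv2) and the standard library are available. Lean on these libraries where they do the work, as an engineer would, in place of code of your own. Each camera call takes 0.05 s, during which the arm holds its last target. There are 200 camera calls.

### The job

The black finned heat sink standing on end in front of the steel fence has to be drilled from the fin side: push it over with the fingers so that it falls onto its flat back with the fins pointing up, then push it along the table until one long side lies flush against the fence, its whole length backed by the fence. Only push it, never pinch, lift or carry it, and do not disturb the jar, aerosol can, tin, timber or spanner.

Things in the scene. Friction and masses are not known exactly. Their poses are not given: they have to be found in the camera images.
- heat_sink: Loose black heat sink, 64 (x) x 130 (y) x 56 (z) mm, 0.35 to 0.7 kg: a flat back plate 8 mm thick and 11 fins 48 mm deep, thin plates across x. Origin: centre of the plane of the fin tips; own z points from there to the back, y is the long axis. It starts on its +y end, 130 mm tall (y down, z level, leaning 2 degrees to the fin side); it ends with z pointing down.
- heat_sink_mid (a point): The middle of the heat sink's 64x130x56 mm outline; about 63 mm above the table at the start and 28 mm when the heat sink lies on its back.
- heat_sink_fins (a point): Where to push: on the fin tips, mid-width, about 103 mm above the table at the start. 1 to 2 N here, level and towards the flat back, moved on some 40 mm, tips the heat sink over the foot of its back plate; it then falls by itself and its middle comes to lie some 90 mm farther that way.
- heat_sink_back (a point): The centre of the flat outer face of the back plate, opposite the fins. At the start this face looks roughly along the fence's +y (up to 0.4 rad off); at the end it lies on the table.
- fence: Steel angle fence bolted to the table beyond the heat sink, 400 mm long (its y), upright 34 mm high. Origin on the table at the middle of its working face, the plane x = 0 of its frame, which looks to its -x, towards the robot; the flange reaches 44 mm behind it. It is fixed. A heat sink flush against it has its middle at x = -32 mm in this frame.
- jar: Loose jar of screws with a red lid, 68 mm across, 99 mm tall, left of the work; origin under its centre. Leave alone.
- aerosol: Loose aerosol can, standing, 65 mm across, 211 mm tall, left of the work; origin under its centre. Leave alone.
- tin: Loose shallow round tin, 76 mm across, 16 mm high, left of the work; origin under its centre. Leave alone.
- timber: Loose timber offcut 40x170x20 mm (long along its y), lying right of the work; origin under its centre. Leave alone.
- spanner: Loose spanner 43x165x8 mm (long along its y), lying flat right of the work; origin under its centre. Leave alone.
There are look-alikes about, which are no part of the job. Leave any green look-alike of the heat_sink alone.

How it is judged:
By the outcome, as a careful person would: the job done as asked, in the order asked, and still so for the second after the job is handed in, with the robot touching nothing.
It also fails if it takes over 51 s, if anything falls off the work surface, if the arm or the gripper's body presses on something with over 40 N, if the wrist force passes 120 N, or if a joint passes its speed limit or range.

## Working session

There is one attempt and no reset: what is moved stays moved. The work goes in short steps, Python scripts to look and compute and a tool call to move; the robot and the scene stay as the last step left them, time stands still between calls to the robot, and variables do not carry over. Pictures are saved under pics/ and viewed, at most 10 in all, crops included, and the job is handed in when it is done.

Besides the shell and the picture viewer there is one more tool, called after "Request:" as name(argument=value, ...), one argument or row to a line, values as JSON. servo_tool: Moves the arm, as the interface text tells. Its arguments: {"type":"object","properties":{"targets":{"type":"array"},"hand":{"type":"number"}},"required":["targets"]}

```bash
mkdir -p pics
cat > h.py <<'E'
import numpy as np, cv2
from workcell import status, camera, camera_params, workorder, robot
def cloud(name, d):
    p=camera_params(name); K=np.array(p["mtx"]); T=np.linalg.inv(np.array(p["camera_from_world"]))
    v,u=np.mgrid[0:480,0:640]
    P=np.stack([(u-K[0,2])/K[0,0]*d,(v-K[1,2])/K[1,1]*d,d,np.ones_like(d)],-1)@T.T
    P[d==0]=np.nan
    return P[...,:3]
def snap(name,tag):
    im,d=camera(name); cv2.imwrite(f"pics/{tag}.png",im[...,::-1]); np.savez(f"{tag}.npz",im=im,P=cloud(name,d)); return im,cloud(name,d)
E
python3 - <<'E'
from h import *
o=status.get_obs(); print(o['t'],o['tcp_pos'],o['orientation'],robot.tip_reach)
snap('scene','s0');snap('side','d0')
for n in('scene','side'): print(np.round(np.linalg.inv(camera_params(n)['camera_from_world'])[:3],3))
E
```

```text
0.0 [ 6.74817839e-01 -1.35761054e-06  2.44558299e-01] [-3.14041253e+00 -6.29349273e-05  1.57079469e+00] 0.014
[[ 0.878 -0.315  0.362  0.123]
 [-0.479 -0.605  0.636 -0.656]
 [ 0.019 -0.732 -0.682  0.804]]
[[ 1.    -0.025 -0.002  0.499]
 [-0.011 -0.498  0.867 -1.072]
 [-0.022 -0.867 -0.498  0.717]]
```

View pics/s0.png

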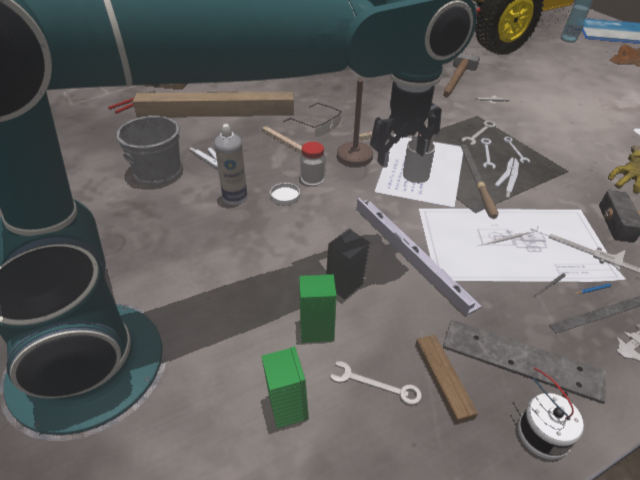

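View pics/d0.png

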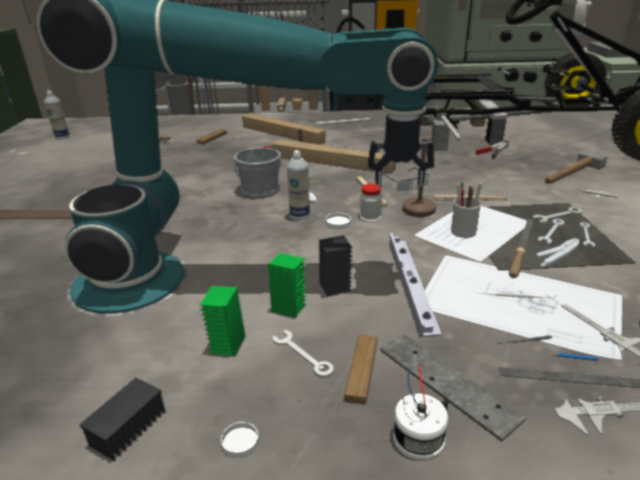

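The target stands at scene (348,263) / side (336,265). Green look-alikes stand at scene (318,308) and (285,388), and the fence runs from scene (362,200) to (475,308). Next I'll measure these.

Run:
```python
from h import *
for tag,box in(('s0',(315,225,375,300)),('d0',(312,230,356,298))):
    z=np.load(tag+'.npz'); im=z['im'];P=z['P']
    m=np.zeros((480,640),bool);x0,y0,x1,y1=box;m[y0:y1,x0:x1]=1
    zz=P[...,2]; hs=im.astype(int).max(-1)<85
    t=m&(zz>0.118)&hs&(zz<0.14); q=P[t][:,:2]
    r=cv2.minAreaRect((q*1000).astype(np.float32)); print(tag,'top',t.sum(),q.mean(0),np.median(P[t][:,2]),r, cv2.boxPoints(r).round())
    for lo in(0.02,0.05,0.08,0.11):
        s=m&hs&(zz>lo)&(zz<lo+.015); q=P[s][:,:2]*1000; print(lo,s.sum(),np.nanmin(q,0).round(),np.nanmax(q,0).round(), cv2.minAreaRect(q.astype(np.float32)))
    # fence: top 34mm
    fb=(355,190,485,320) if tag=='s0' else (385,225,445,340)
    m[:]=0;m[fb[1]:fb[3],fb[0]:fb[2]]=1
    f=m&(zz>0.028)&(zz<0.04); q=(P[f][:,:2]*1000).astype(np.float32); r=cv2.minAreaRect(q); print('fence',f.sum(),r,cv2.boxPoints(r).round())
    g=(im[...,1]>im[...,0].astype(int)+60)&(im[...,1]>im[...,2].astype(int)+60)&(P[...,0]<.8)&(P[...,1]<.3)&(P[...,0]>.2)
    n,l=cv2.connectedComponents(g.astype(np.uint8))
    for i in range(1,n):
        if (l==i).sum()>200:
            q=P[l==i]; print('green',np.nanpercentile(q,[2,98],axis=0).round(3).tolist())
def ray(tag,n,u,v,h):
    P=np.load(tag+'.npz')['P'];return P[v,u]
P=np.load('s0.npz')['P']
for k,(u,v) in dict(jar=(312,150),aer=(230,180),tin=(285,188),sp1=(340,372),sp2=(410,395),t1=(428,342),t2=(463,412)).items(): print(k,P[v,u].round(3))
```

```text
s0 top 727 [ 0.51504975 -0.06623173] 0.126725352645069 ((474.0712890625, -92.8882827758789), (194.23770141601562, 71.03043365478516), 35.293800354003906) [[ 374. -120.]
 [ 415. -178.]
 [ 574.  -66.]
 [ 533.   -8.]]
0.02 109 [492. -91.] [561. -59.] ((526.3054809570312, -66.23027801513672), (64.723876953125, 33.849151611328125), 18.331642150878906)
0.05 230 [484. -92.] [561. -39.] ((515.0399169921875, -74.4249038696289), (43.155635833740234, 83.35012817382812), 67.75564575195312)
0.08 166 [485. -93.] [562. -40.] ((515.8847045898438, -75.19964599609375), (43.060211181640625, 83.01611328125), 68.49008178710938)
0.11 288 [ 397. -167.] [562. -32.] ((473.7035217285156, -93.17732238769531), (193.2767333984375, 71.31465148925781), 35.12478256225586)
fence 588 ((616.5488891601562, -45.1644287109375), (175.16583251953125, 399.413818359375), 0.4478706121444702) [[ 527.  154.]
 [ 531. -246.]
 [ 706. -244.]
 [ 703.  155.]]
green [[0.383, -0.157, 0.124], [0.446, -0.099, 0.131]]
green [[0.258, -0.282, 0.124], [0.306, -0.223, 0.129]]
d0 top 373 [ 0.52119431 -0.06040705] 0.12623633647260124 ((521.2797
[... 437 characters left out ...]
-40.] ((515.357666015625, -72.1239242553711), (43.94584655761719, 78.44102478027344), 73.69438934326172)
0.11 224 [485. -94.] [558. -35.] ((522.2099609375, -60.978607177734375), (66.2156982421875, 57.085365295410156), 14.770480155944824)
fence 289 ((691.1922607421875, -44.24263000488281), (7.2504987716674805, 398.3089294433594), 2.600637912750244) [[ 679.  155.]
 [ 697. -243.]
 [ 704. -243.]
 [ 686.  155.]]
green [[0.38, -0.162, 0.114], [0.445, -0.097, 0.131]]
green [[0.257, -0.288, 0.124], [0.314, -0.221, 0.131]]
jar [0.635 0.31  0.099]
aer [0.409 0.311 0.079]
tin [ 0.557  0.317 -0.   ]
sp1 [ 0.406 -0.237  0.001]
sp2 [ 0.493 -0.335 -0.001]
t1 [ 0.58  -0.269  0.019]
t2 [ 0.545 -0.412  0.02 ]
```

```bash
python3 -c "
import cv2
a=cv2.resize(cv2.imread('pics/s0.png')[215:320,290:400],None,fx=3.6,fy=5,interpolation=2)
b=cv2.resize(cv2.imread('pics/d0.png')[215:320,290:400],None,fx=3.6,fy=5,interpolation=2)
cv2.imwrite('pics/c0.png',cv2.hconcat([a,b]))"
```

```text
(no output)
```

View pics/c0.png

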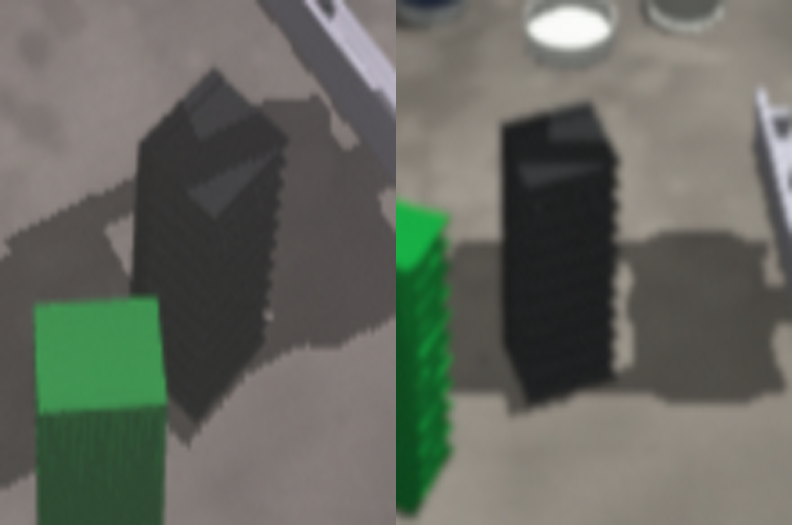

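The back faces about (-0.28, 0.96), so the fins face -y and +x, with the middle at (0.521, -0.060) and yaw about 16.5°. The serrated edge at the fin corner confirms this. The side view puts the fence face at about x = 0.688, turned about 2.6°. I'll move to stand off the fin side with the fingers shut.

Request:
servo_tool(
  targets=[-0.029,-0.026,0,0,0,-4,-0.058,-0.052,0,0,0,-8,-0.087,-0.078,0,0,0,-12,-0.116,-0.104,0,0,0,-16.5,-0.145,-0.128,0,0,0,-16.5],
  hand=1,
)

```text
t: 0.52
tcp_pos: [0.5454, -0.1459, 0.245]
orientation: [-3.141, -0.0, 1.864]
force: [1.1, -0.1, 0.4]
gripper_width: 0.298
grasp_force: 0.0
```

Request:
servo_tool(
  targets=[0,0,0.03,0,0,0,0,0,0.06,0,0,0,0,0,0.09,0,0,0,0,0,0.12,0,0,0,0,0,0.135,0,0,0],
)

```text
t: 0.93
tcp_pos: [0.5455, -0.1447, 0.1063]
orientation: [-3.138, -0.002, 1.858]
force: [0.1, 0.6, -0.4]
gripper_width: 0.003
grasp_force: 0.0
```

Run:
```python
from h import *
o=status.get_obs(); print(o['t'],o['tcp_pos'],o['orientation'],o['gripper_width'],o['force'])
im,P=snap('side','d1');cv2.imwrite('pics/d1c.png',cv2.resize(im[180:330,240:440,::-1],None,fx=4,fy=4))
```

```text
0.9333 [ 0.54548886 -0.14469543  0.10626363] [-3.13827977e+00 -2.24473332e-03  1.85849523e+00] 0.0028471883740477334 [ 0.10882102  0.6272732  -0.43965018]
```

View pics/d1c.png

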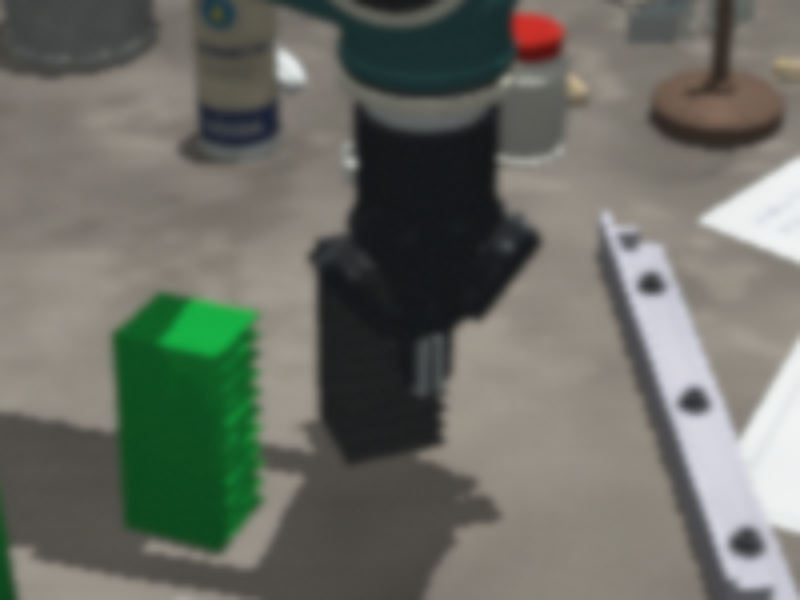

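The picture shows the fingers shut at crop (430,360), in front of the fin face and clear of the green block at (190,430). I'll advance along tool x.

Request:
servo_tool(
  targets=[0.012,0,0,0,0,0,0.024,0,0,0,0,0,0.034,0,0,0,0,0,0.04,0,0,0,0,0,0.044,0,0,0,0,0],
)

```text
t: 1.4
tcp_pos: [0.5347, -0.1016, 0.1116]
orientation: [3.14, 0.001, 1.86]
force: [0.7, 0.1, -0.4]
gripper_width: -0.0
grasp_force: 0.0
```

Request:
servo_tool(
  targets=[0.004,0,0,0,0,0,0.008,0,0,0,0,0,0.012,0,0,0,0,0,0.016,0,0,0,0,0,0.02,0,0,0,0,0],
)

```text
t: 1.82
tcp_pos: [0.5288, -0.0835, 0.1104]
orientation: [3.141, 0.0, 1.859]
force: [0.7, -0.6, 0.8]
gripper_width: -0.004
grasp_force: 0.7
```

Request:
servo_tool(
  targets=[0.005,0,0,0,0,0,0.01,0,0,0,0,0,0.015,0,0,0,0,0,0.02,0,0,0,0,0,0.025,0,0,0,0,0],
)

```text
t: 2.23
tcp_pos: [0.5235, -0.0607, 0.1144]
orientation: [3.137, 0.005, 1.858]
force: [-5.7, -13.4, 41.6]
gripper_width: -0.004
grasp_force: 18.7
```

Run:
```python
from h import *
o=status.get_obs(); print(o['t'],o['tcp_pos'],o['force'])
im,P=snap('side','d2');cv2.imwrite('pics/d2c.png',cv2.resize(im[180:330,240:440,::-1],None,fx=4,fy=4))
```

```text
2.2333 [ 0.52346345 -0.06070341  0.11438542] [ -5.68628133 -13.39374407  41.55197932]
```

View pics/d2c.png

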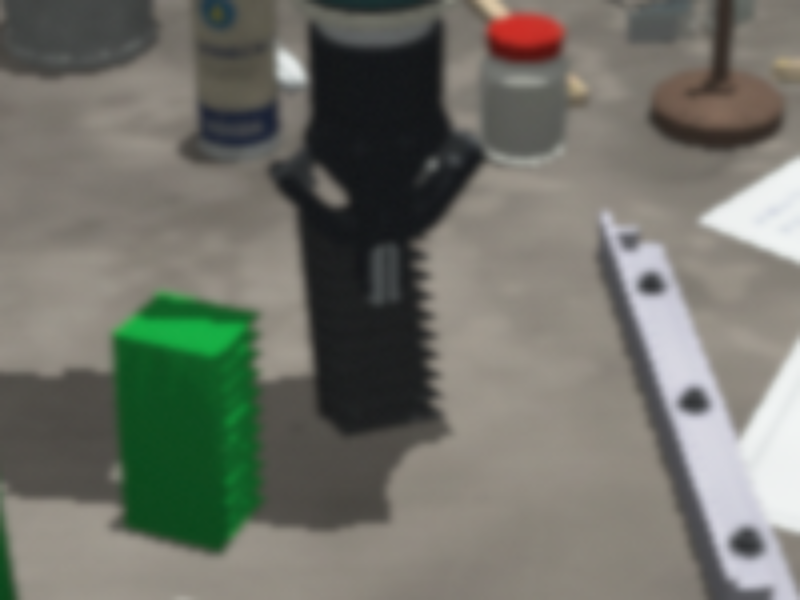

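The heat sink is tilting, but a fin is catching under the fingertips: 41 N upward. From here I'll follow the rising arc, easing up while pushing on.

Request:
servo_tool(
  targets=[0,0,-0.003,0,0,0,0,0,-0.006,0,0,0,0.002,0,-0.008,0,0,0,0.004,0,-0.01,0,0,0,0.006,0,-0.012,0,0,0],
)

```text
t: 2.7
tcp_pos: [0.5197, -0.0535, 0.122]
orientation: [-3.141, -0.0, 1.859]
force: [-0.1, -0.2, 0.3]
gripper_width: 0.001
grasp_force: 0.0
```

Request:
servo_tool(
  targets=[0.004,0,-0.002,0,0,0,0.008,0,-0.005,0,0,0,0.012,0,-0.008,0,0,0,0.016,0,-0.011,0,0,0,0.02,0,-0.014,0,0,0],
)

```text
t: 3.12
tcp_pos: [0.5142, -0.0343, 0.1367]
orientation: [3.142, -0.0, 1.859]
force: [0.1, -0.1, -0.1]
gripper_width: -0.0
grasp_force: 0.0
```

Run:
```python
from h import *
o=status.get_obs(); print(o['t'],o['tcp_pos'],o['force'])
im,P=snap('side','d3');im2,P2=snap('scene','s3')
cv2.imwrite('pics/d3c.png',cv2.resize(cv2.hconcat([im[180:330,240:440,::-1],im2[150:300,280:480,::-1]]),None,fx=2,fy=2))
```

```text
3.1167 [ 0.51423007 -0.03426281  0.13665762] [ 0.14304912 -0.06892219 -0.10359564]
```

View pics/d3c.png

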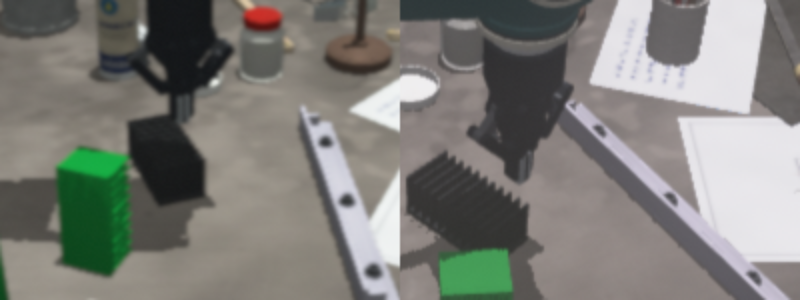

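It has fallen onto its back with the fins up (crop left (167,160), right (465,200)). I'll measure its pose and the fence.

Run:
```python
from h import *
for tag in('s3','d3'):
    z=np.load(tag+'.npz');im=z['im'];P=z['P'];zz=P[...,2]
    m=(im.astype(int).max(-1)<90)&(zz>.03)&(zz<.062)&(P[...,0]>.38)&(P[...,0]<.62)&(P[...,1]>-.12)&(P[...,1]<.15)
    n,l,st,c=cv2.connectedComponentsWithStats(m.astype(np.uint8)); i=1+st[1:,4].argmax()
    q=(P[l==i][:,:2]*1000).astype(np.float32); r=cv2.minAreaRect(q); print(tag,len(q),np.nanmax(zz[l==i]),r,cv2.boxPoints(r).round().tolist())
    # fence top edge line: pixels z 30-38, x .66-.72
    f=(zz>.029)&(zz<.04)&(P[...,0]>.66)&(P[...,0]<.72)&(P[...,1]>-.25)&(P[...,1]<.17)&(im.min(-1)>90)
    q=P[f]*1000; r=cv2.minAreaRect(q[:,:2].astype(np.float32)); print('fence',len(q),cv2.boxPoints(r).round().tolist())
    # working face: z 8..26
    f=(zz>.008)&(zz<.026)&(P[...,0]>.66)&(P[...,0]<.72)&(P[...,1]>-.23)&(P[...,1]<.15)
    q=P[f]*1000; k=np.polyfit(q[:,1],q[:,0],1); print('face',len(q),k, np.std(q[:,0]-np.polyval(k,q[:,1])))
```

```text
s3 1492 0.05961586325354562 ((493.3291015625, 35.145774841308594), (67.96935272216797, 129.0693359375), 17.724843978881836) [[441.0, 86.0], [481.0, -37.0], [545.0, -16.0], [506.0, 107.0]]
fence 480 [[679.0, 138.0], [696.0, -246.0], [707.0, -245.0], [690.0, 139.0]]
face 795 [-2.47904206e-02  6.91862779e+02] 8.256619876827568
d3 900 0.0594097889299684 ((491.9942932128906, 35.29769515991211), (65.78748321533203, 134.44915771484375), 18.545385360717773) [[439.0, 89.0], [482.0, -39.0], [545.0, -18.0], [502.0, 109.0]]
fence 280 [[678.0, 155.0], [696.0, -246.0], [704.0, -245.0], [686.0, 156.0]]
face 324 [-2.19667286e-02  6.94377029e+02] 10.428631163667605
```

Request:
servo_tool(
  targets=[0,0,-0.02,0,0,0,0,0,-0.04,0,0,0,0,0,-0.06,0,0,0,0,0,-0.07,0,0,0,0,0,-0.07,0,0,0],
  hand=-1,
)

```text
t: 3.63
tcp_pos: [0.5151, -0.0349, 0.2085]
orientation: [3.139, 0.001, 1.859]
force: [-0.4, 0.8, -0.7]
gripper_width: 0.709
grasp_force: 0.0
```

The heat sink's centre is at (0.493, 0.035) and its long axis is turned 18° (views agree to 2 mm). The fence face is at x of about 0.684 there, turned 2.6°. I'll go to its near side with the fingers open and in line with its long side.

Request:
servo_tool(
  targets=[0.014,-0.016,0,0,0,7,0.028,-0.032,0,0,0,14,0.043,-0.049,0,0,0,21,0.057,-0.065,0,0,0,28,0.071,-0.081,0,0,0,35],
)

```text
t: 4.05
tcp_pos: [0.4153, 0.0106, 0.2047]
orientation: [-3.14, 0.0, 1.242]
force: [0.1, 0.3, 0.3]
gripper_width: 1.001
grasp_force: 0.0
```

Request:
servo_tool(
  targets=[0,0,0,0,0,7,0,0,0,0,0,14,0,0,0,0,0,21,0,0,0,0,0,28,0,0,0,0,0,35],
)

```text
t: 4.47
tcp_pos: [0.4162, 0.0103, 0.2049]
orientation: [-3.141, 0.001, 0.631]
force: [-0.2, 0.1, -0.2]
gripper_width: 0.997
grasp_force: 0.0
```

Request:
servo_tool(
  targets=[0,0,0.025,0,0,6,0,0,0.05,0,0,12,0,0,0.075,0,0,18.5,0,0,0.1,0,0,18.5,0,0,0.11,0,0,18.5],
)

```text
t: 4.88
tcp_pos: [0.4147, 0.0104, 0.0919]
orientation: [-3.14, 0.005, 0.314]
force: [-0.3, 0.1, -0.7]
gripper_width: 0.998
grasp_force: 0.0
```

Run:
```python
from h import *
o=status.get_obs(); print(o['t'],o['tcp_pos'],o['orientation'],o['joint_positions'],o['gripper_width'],o['force'])
im,P=snap('side','d4');im2,P2=snap('scene','s4')
cv2.imwrite('pics/d4c.png',cv2.resize(cv2.hconcat([im[180:330,240:440,::-1],im2[150:300,280:480,::-1]]),None,fx=2,fy=2))
```

```text
4.8833 [0.41471708 0.01035756 0.09185181] [-3.13995753  0.00454946  0.31392727] [-3.65200759e-02 -4.01487710e-01  2.15574311e+00 -2.65919299e-05
  1.39217156e+00  1.22035749e+00] 0.9977192379998263 [-0.30086677  0.11367129 -0.65011982]
```

View pics/d4c.png

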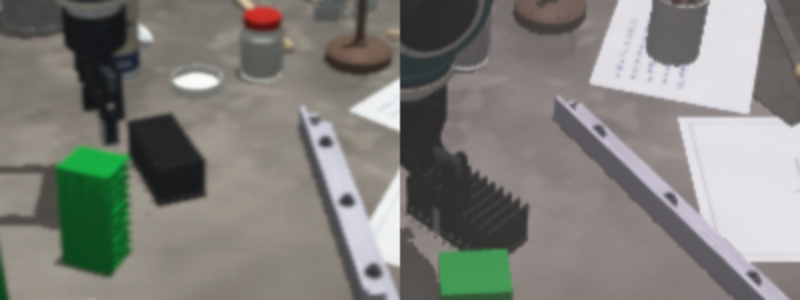

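The fingers hang beside the near long side, clear of the green block. I'll descend, then begin pushing.

Request:
servo_tool(
  targets=[0,0,0.02,0,0,0,0,0,0.04,0,0,0,0,0,0.055,0,0,0,0,0,0.064,0,0,0,0,0,0.07,0,0,0],
)

```text
t: 5.4
tcp_pos: [0.4168, 0.0103, 0.0264]
orientation: [3.142, -0.0, 0.315]
force: [-0.9, -0.6, -0.5]
gripper_width: 1.005
grasp_force: 0.0
```

Request:
servo_tool(
  targets=[0.008,0,0,0,0,0,0.016,0,0,0,0,0,0.024,0,0,0,0,0,0.032,0,0,0,0,0,0.038,0,0,0,0,0],
)

```text
t: 5.82
tcp_pos: [0.454, 0.0224, 0.0269]
orientation: [3.141, -0.001, 0.314]
force: [-5.1, -3.6, 4.6]
gripper_width: 1.001
grasp_force: 3.6
```

Request:
servo_tool(
  targets=[0.008,0,0,0,0,1.5,0.016,0.001,0,0,0,3,0.024,0.001,0,0,0,4.5,0.032,0.002,0,0,0,6,0.04,0.003,0,0,0,7.5],
)

```text
t: 6.23
tcp_pos: [0.492, 0.0319, 0.0265]
orientation: [-3.141, 0.001, 0.182]
force: [-8.3, 0.0, 7.6]
gripper_width: 1.001
grasp_force: 4.5
```

Request:
servo_tool(
  targets=[0.008,0,0,0,0,1.5,0.016,0.001,0,0,0,3,0.024,0.001,0,0,0,4.5,0.032,0.002,0,0,0,6,0.04,0.003,0,0,0,7.8],
)

```text
t: 6.65
tcp_pos: [0.5319, 0.0363, 0.0265]
orientation: [-3.141, 0.001, 0.046]
force: [-8.8, 1.8, 7.6]
gripper_width: 1.0
grasp_force: 4.3
```

Run:
```python
from h import *
o=status.get_obs(); print(o['t'],o['tcp_pos'],o['orientation'],o['force'])
im,P=snap('side','d5');im2,P2=snap('scene','s5')
for im,P in((im,P),(im2,P2)):
    zz=P[...,2]
    m=(im.astype(int).max(-1)<90)&(zz>.035)&(zz<.062)&(P[...,0]>o['tcp_pos'][0]+.013)&(P[...,0]<.72)&(P[...,1]>-.12)&(P[...,1]<.17)
    n,l,st,c=cv2.connectedComponentsWithStats(m.astype(np.uint8)); i=1+st[1:,4].argmax()
    r=cv2.minAreaRect((P[l==i][:,:2]*1000).astype(np.float32)); print(st[i,4],r,cv2.boxPoints(r).round().tolist())
cv2.imwrite('pics/d5c.png',cv2.resize(cv2.hconcat([im[180:330,240:440,::-1],im2[150:300,280:480,::-1]]),None,fx=2,fy=2))
```

```text
6.65 [0.53192159 0.03632994 0.02652497] [-3.14132568e+00  1.33897220e-03  4.63629664e-02] [-8.82382445  1.82256014  7.64319632]
669 ((572.8995361328125, 40.92229080200195), (60.383277893066406, 134.48480224609375), 3.374868154525757) [[539.0, 106.0], [547.0, -28.0], [607.0, -24.0], [599.0, 110.0]]
446 ((574.8076171875, 26.527740478515625), (65.37960052490234, 102.41227722167969), 4.947861671447754) [[538.0, 75.0], [547.0, -27.0], [612.0, -22.0], [603.0, 80.0]]
```

The heat sink is following squarely: middle about (0.575, 0.041), yaw about 3°, with roughly 77 mm left. I'll keep pushing.

Request:
servo_tool(
  targets=[0.008,0,0,0,0,0,0.016,0,0,0,0,0,0.024,0,0,0,0,0,0.032,0,0,0,0,0,0.04,0,0,0,0,0],
)

```text
t: 7.17
tcp_pos: [0.5715, 0.0379, 0.0261]
orientation: [3.142, 0.001, 0.048]
force: [-6.7, -0.5, 2.5]
gripper_width: 1.003
grasp_force: 3.0
```

Request:
servo_tool(
  targets=[0.007,0,0,0,0,0,0.014,0,0,0,0,0,0.02,0,0,0,0,0,0.025,0,0,0,0,0,0.028,0,0,0,0,0],
)

```text
t: 7.58
tcp_pos: [0.5996, 0.0392, 0.0261]
orientation: [3.142, 0.001, 0.048]
force: [-6.8, -0.7, 3.5]
gripper_width: 1.001
grasp_force: 3.4
```

Request:
servo_tool(
  targets=[0.001,0,0,0,0,0,0.002,0,0,0,0,0,0.003,0,0,0,0,0,0.004,0,0,0,0,0,0.005,0,0,0,0,0],
)

```text
t: 8.0
tcp_pos: [0.6041, 0.0394, 0.0261]
orientation: [3.142, 0.001, 0.048]
force: [-4.6, -0.2, 1.9]
gripper_width: 1.003
grasp_force: 2.7
```

Request:
servo_tool(
  targets=[0.001,0,0,0,0,0,0.002,0,0,0,0,0,0.003,0,0,0,0,0,0.004,0,0,0,0,0,0.005,0,0,0,0,0],
)

```text
t: 8.42
tcp_pos: [0.6091, 0.0396, 0.0262]
orientation: [3.142, 0.001, 0.048]
force: [-4.1, 0.6, 2.4]
gripper_width: 1.002
grasp_force: 2.7
```

Request:
servo_tool(
  targets=[0.001,0,0,0,0,0,0.0015,0,0,0,0,0,0.002,0,0,0,0,0,0.0025,0,0,0,0,0,0.003,0,0,0,0,0],
)

```text
t: 8.83
tcp_pos: [0.6111, 0.0398, 0.0261]
orientation: [-3.141, 0.004, 0.047]
force: [-21.8, 1.0, 12.1]
gripper_width: 1.0
grasp_force: 11.0
```

The force has risen to 22 N, so it's at the fence. I'll check for flushness.

Run:
```python
from h import *
o=status.get_obs(); print(o['t'],o['tcp_pos'],o['wrist_torque'],o['force'])
im,P=snap('side','d6');im2,P2=snap('scene','s6')
for im_,P_ in((im,P),(im2,P2)):
    zz=P_[...,2]
    m=(im_.astype(int).max(-1)<90)&(zz>.045)&(zz<.062)&(P_[...,0]>.62)&(P_[...,0]<.70)&(P_[...,1]>-.12)&(P_[...,1]<.17)
    n,l,st,c=cv2.connectedComponentsWithStats(m.astype(np.uint8)); i=1+st[1:,4].argmax()
    r=cv2.minAreaRect((P_[l==i][:,:2]*1000).astype(np.float32)); print(st[i,4],r,cv2.boxPoints(r).round().tolist())
a=cv2.resize(im[205:305,330:463,::-1],(532,400),interpolation=2);b=cv2.resize(im2[180:320,350:490,::-1],(268,268),interpolation=2)
c=np.zeros((400,800,3),np.uint8);c[:,:532]=a;c[:268,532:]=b
cv2.imwrite('pics/d6c.png',c)
```

```text
8.8333 [0.61107448 0.0398087  0.02611966] [-0.0627754   2.98924244 -0.43047364] [-21.82575587   1.04058751  12.10213682]
524 ((651.2750854492188, 41.197303771972656), (61.53139114379883, 133.36952209472656), 0.8962555527687073) [[619.0, 107.0], [622.0, -26.0], [683.0, -25.0], [681.0, 108.0]]
204 ((664.943359375, -6.953128814697266), (81.99734497070312, 39.740577697753906), 44.883460998535156) [[622.0, -22.0], [650.0, -50.0], [708.0, 8.0], [680.0, 36.0]]
```

View pics/d6c.png

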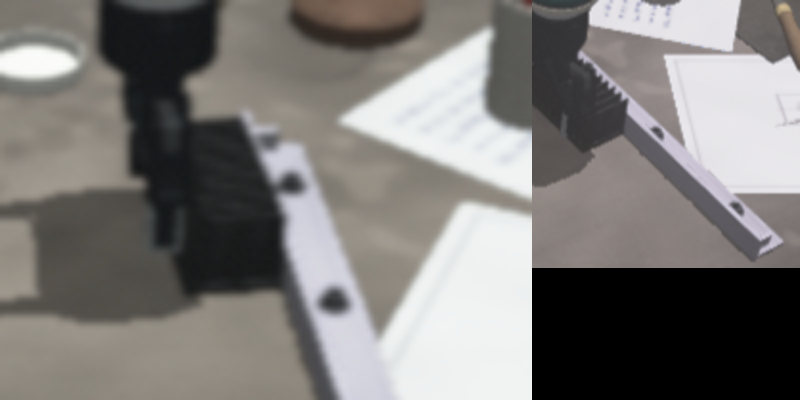

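It sits against the fence (crop (285,235)), with about 1 mm possible uncertainty. I'll press slightly to settle it, then retreat and check.

Request:
servo_tool(
  targets=[0.0003,0,0,0,0,0,0.0006,0,0,0,0,0,0.0006,0,0,0,0,0,0.0006,0,0,0,0,0,0.0006,0,0,0,0,0],
)

```text
t: 9.35
tcp_pos: [0.6111, 0.0398, 0.0261]
orientation: [-3.141, 0.005, 0.047]
force: [-24.6, -0.2, 14.2]
gripper_width: 0.997
grasp_force: 12.3
```

Request:
servo_tool(
  targets=[-0.003,0,0,0,0,0,-0.01,0,0,0,0,0,-0.02,0,0,0,0,0,-0.035,0,0,0,0,0,-0.05,0,0,0,0,0],
)

```text
t: 9.77
tcp_pos: [0.562, 0.0373, 0.0261]
orientation: [3.142, -0.0, 0.047]
force: [1.1, -0.4, -0.7]
gripper_width: 1.001
grasp_force: 0.0
```

Request:
servo_tool(
  targets=[-0.02,0,-0.03,0,0,0,-0.04,0,-0.06,0,0,0,-0.06,0,-0.09,0,0,0,-0.08,0,-0.12,0,0,0,-0.1,0,-0.15,0,0,0],
)

```text
t: 10.18
tcp_pos: [0.4614, 0.0326, 0.1774]
orientation: [3.142, -0.001, 0.047]
force: [0.3, -0.1, -0.1]
gripper_width: 1.003
grasp_force: 0.0
```

Run:
```python
from h import *
o=status.get_obs(); print(o['t'],o['tcp_pos'],o['force'])
im,P=snap('side','d7');im2,P2=snap('scene','s7')
for im_,P_ in((im,P),(im2,P2)):
    zz=P_[...,2]
    m=(im_.astype(int).max(-1)<90)&(zz>.045)&(zz<.062)&(P_[...,0]>.58)&(P_[...,0]<.70)&(P_[...,1]>-.12)&(P_[...,1]<.17)
    n,l,st,c=cv2.connectedComponentsWithStats(m.astype(np.uint8)); i=1+st[1:,4].argmax()
    r=cv2.minAreaRect((P_[l==i][:,:2]*1000).astype(np.float32)); print(st[i,4],r,cv2.boxPoints(r).round().tolist())
a=cv2.resize(im[205:305,330:463,::-1],(400,300),interpolation=2);b=cv2.resize(im2[170:275,340:480,::-1],(400,300),interpolation=2)
cv2.imwrite('pics/d7c.png',cv2.hconcat([a,b]))
```

```text
10.1833 [0.46142327 0.03264694 0.17740951] [ 0.32944771 -0.09668683 -0.09759946]
676 ((649.3511962890625, 45.367252349853516), (63.21961975097656, 137.0946807861328), 4.427047252655029) [[613.0, 111.0], [623.0, -25.0], [686.0, -21.0], [676.0, 116.0]]
982 ((649.7333374023438, 42.511512756347656), (65.90023803710938, 130.01669311523438), 5.010359764099121) [[611.0, 104.0], [623.0, -25.0], [688.0, -19.0], [677.0, 110.0]]
```

View pics/d7c.png

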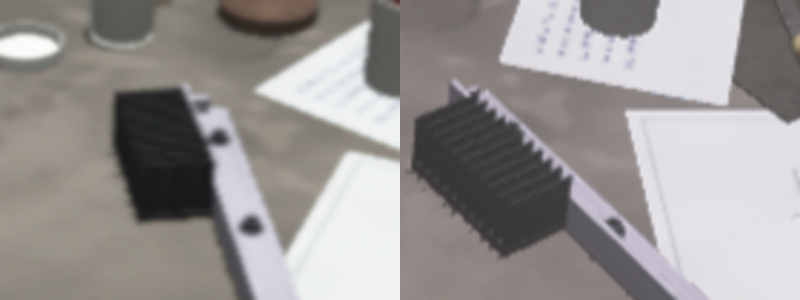

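It lies fins-up along the fence, but the measured yaw (4.4 to 5°) against the fence (2.6°) needs a finer check of the edges.

Run:
```python
from h import *
def fit(P,m,side,y0,y1,lab,w=13):
    q=P[m]*1000; ys=[];xs=[]
    for y in np.arange(y0,y1,w):
        b=q[(q[:,1]>=y)&(q[:,1]<y+w)]
        if len(b)>4: ys.append(y+w/2); xs.append(np.percentile(b[:,0],side))
    if len(ys)>3:
        k=np.polyfit(ys,xs,1); print(lab,'deg %.2f'%-np.degrees(np.arctan(k[0])),'x@y=42 %.1f'%np.polyval(k,42),'res %.1f'%np.std(np.array(xs)-np.polyval(k,ys)))
for t in('d7','s7'):
    z=np.load(t+'.npz');P=z['P'];im=z['im'];zz=P[...,2]
    m=(im.astype(int).max(-1)<100)&(zz>.050)&(zz<.062)&(P[...,0]>.58)&(P[...,0]<.71)
    for s in(3,50,97): fit(P,m,s,-22,104,f'{t} sink {s}')
    f=(zz>.030)&(zz<.038)&(P[...,0]>.66)&(P[...,0]<.72)&(im.min(-1)>100)
    for s in(3,50,97): fit(P,f,s,-240,155,f'{t} fence {s}')
for t in('d0','s0'):
    z=np.load(t+'.npz');P=z['P'];im=z['im'];zz=P[...,2]
    f=(zz>.030)&(zz<.038)&(P[...,0]>.66)&(P[...,0]<.72)&(im.min(-1)>100)
    for s in(3,50,97): fit(P,f,s,-240,155,f'{t} fence {s}')
```

```text
d7 sink 3 deg 4.82 x@y=42 620.2 res 0.8
d7 sink 50 deg 4.54 x@y=42 648.2 res 2.4
d7 sink 97 deg 5.10 x@y=42 676.4 res 1.1
d7 fence 3 deg 2.56 x@y=42 684.3 res 0.5
d7 fence 50 deg 2.51 x@y=42 687.0 res 0.7
d7 fence 97 deg 2.57 x@y=42 689.8 res 0.5
s7 sink 3 deg 5.23 x@y=42 620.1 res 0.8
s7 sink 50 deg 3.41 x@y=42 649.1 res 2.0
s7 sink 97 deg 4.65 x@y=42 678.3 res 1.1
s7 fence 3 deg 2.28 x@y=42 685.7 res 0.6
s7 fence 50 deg 2.64 x@y=42 687.6 res 0.6
s7 fence 97 deg 2.56 x@y=42 691.4 res 0.8
d0 fence 3 deg 2.56 x@y=42 684.5 res 0.4
d0 fence 50 deg 2.54 x@y=42 686.9 res 0.5
d0 fence 97 deg 2.57 x@y=42 689.7 res 0.5
s0 fence 3 deg 2.49 x@y=42 685.3 res 0.6
s0 fence 50 deg 2.41 x@y=42 688.1 res 0.7
s0 fence 97 deg 2.61 x@y=42 691.1 res 1.0
```

Both views show a 2.4° gap, about 5 mm open at the +y end. I'll push once more with shut fingers, off-centre at y of about 0.068, to seat that end.

Request:
servo_tool(
  targets=[0.024,-0.006,0,0,0,0,0.048,-0.012,0,0,0,0,0.072,-0.018,0,0,0,0,0.096,-0.024,0,0,0,0,0.12,-0.03,0,0,0,0],
  hand=1,
)

```text
t: 10.7
tcp_pos: [0.5823, 0.0687, 0.1756]
orientation: [3.142, 0.0, 0.047]
force: [-0.2, -0.3, 0.1]
gripper_width: 0.3
grasp_force: 0.0
```

Request:
servo_tool(
  targets=[0,0,0.03,0,0,0,0,0,0.06,0,0,0,0,0,0.09,0,0,0,0,0,0.12,0,0,0,0,0,0.145,0,0,0],
)

```text
t: 11.12
tcp_pos: [0.5805, 0.0682, 0.0286]
orientation: [3.142, 0.001, 0.047]
force: [-0.3, -0.2, 0.7]
gripper_width: 0.002
grasp_force: 0.0
```

Request:
servo_tool(
  targets=[0.006,0,0,0,0,0,0.012,0,0,0,0,0,0.018,0,0,0,0,0,0.022,0,0,0,0,0,0.025,0,0,0,0,0],
)

```text
t: 11.53
tcp_pos: [0.6078, 0.0696, 0.0332]
orientation: [-3.141, -0.002, 0.047]
force: [-8.3, 1.1, 5.5]
gripper_width: -0.003
grasp_force: 4.0
```

Request:
servo_tool(
  targets=[0.001,0,0,0,0,0,0.002,0,0,0,0,0,0.003,0,0,0,0,0,0.003,0,0,0,0,0,0.003,0,0,0,0,0],
)

```text
t: 11.95
tcp_pos: [0.6099, 0.0699, 0.0326]
orientation: [-3.141, -0.001, 0.047]
force: [-5.2, 2.0, 4.1]
gripper_width: -0.002
grasp_force: 2.6
```

Request:
servo_tool(
  targets=[0.001,0,0,0,0,0,0.002,0,0,0,0,0,0.003,0,0,0,0,0,0.003,0,0,0,0,0,0.003,0,0,0,0,0],
)

```text
t: 12.37
tcp_pos: [0.6105, 0.07, 0.0325]
orientation: [-3.141, 0.006, 0.047]
force: [-33.8, 0.2, 19.9]
gripper_width: 0.005
grasp_force: 16.7
```

```bash
cat > m.py <<'E'
from h import *
import sys
def fit(P,m,side,y0,y1,lab,w=13):
    q=P[m]*1000; ys=[];xs=[]
    for y in np.arange(y0,y1,w):
        b=q[(q[:,1]>=y)&(q[:,1]<y+w)]
        if len(b)>4: ys.append(y+w/2); xs.append(np.percentile(b[:,0],side))
    if len(ys)>3:
        k=np.polyfit(ys,xs,1); print(lab,'deg %.2f'%-np.degrees(np.arctan(k[0])),'x@y=42 %.1f'%np.polyval(k,42),len(ys))
o=status.get_obs(); print(o['t'],o['tcp_pos'],o['force'])
for c in('side','scene'):
    im,P=snap(c,c+sys.argv[1]);zz=P[...,2]
    m=(im.astype(int).max(-1)<100)&(zz>.050)&(zz<.062)&(P[...,0]>o['tcp_pos'][0]+.015)&(P[...,0]<.71)
    for s in(3,97): fit(P,m,s,-22,104,f'{c} sink {s}')
E
python3 m.py 8
```

```text
12.3667 [0.610478   0.06995818 0.03245188] [-33.76614023   0.22544268  19.86248165]
side sink 3 deg -4.11 x@y=42 629.7 10
side sink 97 deg 1.49 x@y=42 680.3 10
scene sink 3 deg -23.43 x@y=42 643.2 10
scene sink 97 deg 1.05 x@y=42 681.3 10
```

Request:
servo_tool(
  targets=[-0.003,0,0,0,0,0,-0.01,0,0,0,0,0,-0.02,0,0,0,0,0,-0.035,0,0,0,0,0,-0.05,0,0,0,0,0],
)

```text
t: 12.88
tcp_pos: [0.5619, 0.0674, 0.0316]
orientation: [3.142, -0.001, 0.047]
force: [0.8, 0.2, 1.0]
gripper_width: 0.004
grasp_force: 0.0
```

Request:
servo_tool(
  targets=[-0.02,0,-0.03,0,0,0,-0.04,0,-0.06,0,0,0,-0.06,0,-0.09,0,0,0,-0.08,0,-0.12,0,0,0,-0.1,0,-0.15,0,0,0],
)

```text
t: 13.3
tcp_pos: [0.4611, 0.0626, 0.1829]
orientation: [3.142, -0.001, 0.047]
force: [1.2, 0.3, 1.4]
gripper_width: -0.001
grasp_force: 0.0
```

```bash
python3 m.py 9
```

```text
13.3 [0.46110926 0.06259171 0.18287766] [1.19109475 0.34826686 1.38941296]
side sink 3 deg 2.77 x@y=42 622.7 10
side sink 97 deg 2.02 x@y=42 679.5 10
scene sink 3 deg 1.89 x@y=42 623.6 10
scene sink 97 deg 2.11 x@y=42 681.3 10
```

The yaw is now about 2.2° against the fence's 2.5°, with the middle about 32 mm from the face, so it is essentially flush. I'll give one gentle push a little to the other side of centre to be sure both ends are seated.

Request:
servo_tool(
  targets=[0.024,0.008,0,0,0,0,0.048,0.016,0,0,0,0,0.072,0.024,0,0,0,0,0.096,0.032,0,0,0,0,0.12,0.039,0,0,0,0],
)

```text
t: 13.82
tcp_pos: [0.5853, 0.0289, 0.1811]
orientation: [3.142, -0.0, 0.047]
force: [0.3, -0.5, -0.2]
gripper_width: 0.001
grasp_force: 0.0
```

Request:
servo_tool(
  targets=[0,0,0.03,0,0,0,0,0,0.06,0,0,0,0,0,0.09,0,0,0,0,0,0.12,0,0,0,0,0,0.152,0,0,0],
)

```text
t: 14.23
tcp_pos: [0.5842, 0.0294, 0.0282]
orientation: [3.142, -0.001, 0.047]
force: [1.1, 0.3, 0.1]
gripper_width: -0.006
grasp_force: 0.0
```

Request:
servo_tool(
  targets=[0.007,0,0,0,0,0,0.014,0,0,0,0,0,0.021,0,0,0,0,0,0.026,0,0,0,0,0,0.029,0,0,0,0,0],
)

```text
t: 14.65
tcp_pos: [0.6124, 0.0306, 0.0317]
orientation: [3.141, 0.006, 0.047]
force: [-60.3, -3.6, 39.8]
gripper_width: -0.002
grasp_force: 30.5
```

Request:
servo_tool(
  targets=[0.0005,0,0,0,0,0,0.001,0,0,0,0,0,0.0015,0,0,0,0,0,0.002,0,0,0,0,0,0.002,0,0,0,0,0],
)

```text
t: 15.07
tcp_pos: [0.6123, 0.0306, 0.0317]
orientation: [3.141, 0.009, 0.047]
force: [-55.6, -4.1, 37.1]
gripper_width: -0.001
grasp_force: 28.3
```

That was firm but within limits. I'll back off and verify.

Request:
servo_tool(
  targets=[-0.003,0,0,0,0,0,-0.01,0,0,0,0,0,-0.02,0,0,0,0,0,-0.035,0,0,0,0,0,-0.05,0,0,0,0,0],
)

```text
t: 15.48
tcp_pos: [0.5653, 0.0285, 0.0301]
orientation: [3.142, -0.001, 0.047]
force: [-0.3, 0.7, 0.5]
gripper_width: 0.001
grasp_force: 0.0
```

Request:
servo_tool(
  targets=[-0.02,0,-0.03,0,0,0,-0.04,0,-0.06,0,0,0,-0.06,0,-0.09,0,0,0,-0.08,0,-0.12,0,0,0,-0.1,0,-0.15,0,0,0],
)

```text
t: 15.9
tcp_pos: [0.4643, 0.0238, 0.1815]
orientation: [3.142, -0.002, 0.047]
force: [0.7, -0.1, 0.4]
gripper_width: -0.003
grasp_force: 0.0
```

```bash
python3 m.py 10; python3 -c "
import numpy as np
P=np.load('scene10.npz')['P'];Q=np.load('s0.npz')['P'];a=np.load('scene10.npz')['im'].astype(int);b=np.load('s0.npz')['im'].astype(int)
for k,(u,v) in dict(jar=(312,150),aer=(230,180),tin=(285,192),sp=(340,372),tim=(445,380),g1=(318,308),g2=(285,388)).items(): print(k,abs(a-b)[v-15:v+15,u-15:u+15].mean().round(1))"
```

```text
15.9 [0.46428544 0.02377434 0.18145449] [ 0.74929375 -0.13667046  0.37318883]
side sink 3 deg 2.51 x@y=42 622.7 10
side sink 97 deg 1.91 x@y=42 680.0 10
scene sink 3 deg 2.33 x@y=42 623.2 10
scene sink 97 deg 1.12 x@y=42 680.5 10
jar 40.4
aer 1.8
tin 18.3
sp 4.8
tim 3.4
g1 5.0
g2 3.0
```

View pics/scene10.png

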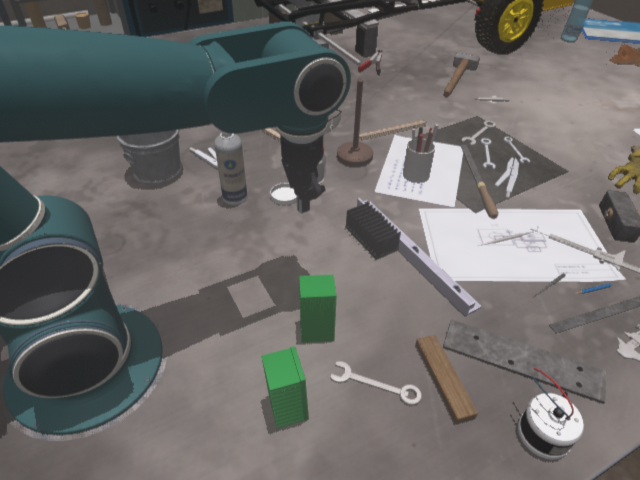

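The heat sink lies fins-up and flush along the fence (scene (372,230)), and everything else is in place; the jar is only hidden behind the gripper. I'll hand it in.

```bash
python3 -c "
from workcell import workorder; print(workorder.sign_off())"
```

```text
the job is handed in; nothing more can be done
None
```

The heat sink was pushed over onto its back, fins up, and pushed flush along the fence; camera measurements agree to about 1 mm and 1°, nothing else appeared to move (the jar was hidden behind the gripper in the last view), the hardest push was about 72 N at the wrist, and the job was handed in at about 16 s.

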